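# File a reference plate in the narrowest slot that takes it

## Task

The left-hand plate (seen from the robot) in the drying stand is dry: take it by its tab and try it in the slots of the leaning rack one after another, beginning with the narrowest, setting its lower edge lightly on each slot without forcing it. Leave it in the first slot that takes it, fully down on the slot's floor and let go; the other two plates are still wet, so leave them standing as they are, and do not disturb the bottles, the tin or the pen.

Things in the scene. Friction and masses are not known exactly. Their poses are not given: they have to be found in the camera images.
- plate_a_centre (a point): white plate, 95 mm high, 90 g (varies), upright in a groove of the stand (which one varies). Lower part a blade 50 mm long (x), 55 mm high; above it, centred, a grip tab 24 mm long (x), 10 mm thick (y), 40 mm high. Blade thickness (y) is unmarked: 8, 14 or 20 mm, each once among the three plates. Site: centre of the whole, 47.5 mm above the underside; the tab runs from 7.5 to 47.5 mm above it. z up
- plate_b_centre (a point): white plate, 95 mm high, 90 g (varies), upright in a groove of the stand (which one varies). Lower part a blade 50 mm long (x), 55 mm high; above it, centred, a grip tab 24 mm long (x), 10 mm thick (y), 40 mm high. Blade thickness (y) is unmarked: 8, 14 or 20 mm, each once among the three plates. Site: centre of the whole, 47.5 mm above the underside; the tab runs from 7.5 to 47.5 mm above it. z up
- plate_c_centre (a point): white plate, 95 mm high, 90 g (varies), upright in a groove of the stand (which one varies). Lower part a blade 50 mm long (x), 55 mm high; above it, centred, a grip tab 24 mm long (x), 10 mm thick (y), 40 mm high. Blade thickness (y) is unmarked: 8, 14 or 20 mm, each once among the three plates. Site: centre of the whole, 47.5 mm above the underside; the tab runs from 7.5 to 47.5 mm above it. z up
- stand: fixed aluminium drying stand, 84 mm (x) by 216 mm (y), base 8 mm thick, on which the plates stand. Three grooves 26 mm wide run along x, at y = +75 (left, seen from the robot), 0 and -75 mm, between rails whose tops are 26 mm over the desk. Origin: centre of its underside on the desk
- rack: fixed grey rack, base 110 mm (x) by 152 mm (y), carrying a block with four slots, top face 78 by 140 mm, leaning 30 degrees so that the slots open up and to the front (-x, to the robot). Slots lie side by side along y, narrowing from left to right, 16 mm of solid face between them. Top face: centre 62 mm over the desk, front edge 42, rear edge 82. Origin: on the desk under the top face's centre
- slot1 (a point): narrowest slot, right-hand end: 6 mm wide (y), 62 mm long (x), 35 mm deep, square-edged. Site: centre of its mouth, in the block's top face; z points out of the slot, 30 degrees from vertical toward the rack's front. A plate goes in with its axes along the slot's; its centre is then 12.5 mm out from the mouth when fully down, 47.5 mm when resting on too narrow a slot
- slot2 (a point): second slot from the right: 12 mm wide (y), 62 mm long (x), 35 mm deep, square-edged. Site: centre of its mouth, in the block's top face; z points out of the slot, 30 degrees from vertical toward the rack's front. A plate goes in with its axes along the slot's; its centre is then 12.5 mm out from the mouth when fully down, 47.5 mm when resting on too narrow a slot
- slot3 (a point): third slot from the right: 18 mm wide (y), 62 mm long (x), 35 mm deep, square-edged. Site: centre of its mouth, in the block's top face; z points out of the slot, 30 degrees from vertical toward the rack's front. A plate goes in with its axes along the slot's; its centre is then 12.5 mm out from the mouth when fully down, 47.5 mm when resting on too narrow a slot
- slot4 (a point): widest slot, left-hand end: 24 mm wide (y), 62 mm long (x), 35 mm deep, square-edged. Site: centre of its mouth, in the block's top face; z points out of the slot, 30 degrees from vertical toward the rack's front. A plate goes in with its axes along the slot's; its centre is then 12.5 mm out from the mouth when fully down, 47.5 mm when resting on too narrow a slot
- gel_bottle: bystander: white dropper bottle, 44 mm across, 85 mm high, standing behind the work; origin at its underside
- drops_bottle: bystander: small white dropper bottle with a red cap, 26 mm across, 62 mm high, standing behind the work; origin at its underside
- lens_tin: bystander: round tin, 40 mm across, 18 mm high, near the desk's front edge; origin at its underside
- pen: bystander: ball pen, 145 mm long, lying behind the stand; origin at its underside
There are look-alikes about, which are no part of the job. Leave any turquoise look-alike of the part that bears plate_a_centre alone.

How it is judged:
On the way, in this order (a step that is already met when the one before it is completed fails the run):
1. a plate's lower edge is set on the narrowest slot (((z of plate_a_centre in the frame of slot1 between -0.01 and 0.054 m and y of plate_a_centre in the frame of slot1 between -0.01 and 0.01 m and x of plate_a_centre in the frame of slot1 between -0.02 and 0.02 m and contact force between rack and anything else above 0.3 N) or (z of plate_b_centre in the frame of slot1 between -0.01 and 0.054 m and y of plate_b_centre in the frame of slot1 between -0.01 and 0.01 m and x of plate_b_centre in the frame of slot1 between -0.02 and 0.02 m and contact force between rack and anything else above 0.3 N) or (z of plate_c_centre in the frame of slot1 between -0.01 and 0.054 m and y of plate_c_centre in the frame of slot1 between -0.01 and 0.01 m and x of plate_c_centre in the frame of slot1 between -0.02 and 0.02 m and contact force between rack and anything else above 0.3 N))), for 0.05 s.
2. then it is brought to the mouth of the second slot (((z of plate_a_centre in the frame of slot2 between -0.01 and 0.054 m and y of plate_a_centre in the frame of slot2 between -0.01 and 0.01 m and x of plate_a_centre in the frame of slot2 between -0.02 and 0.02 m) or (z of plate_b_centre in the frame of slot2 between -0.01 and 0.054 m and y of plate_b_centre in the frame of slot2 between -0.01 and 0.01 m and x of plate_b_centre in the frame of slot2 between -0.02 and 0.02 m and contact force between rack and anything else above 0.3 N) or (z of plate_c_centre in the frame of slot2 between -0.01 and 0.054 m and y of plate_c_centre in the frame of slot2 between -0.01 and 0.01 m and x of plate_c_centre in the frame of slot2 between -0.02 and 0.02 m and contact force between rack and anything else above 0.3 N))), for 0.05 s.
3. then it is down in the second slot, or, being too thick for that, is brought to the mouth of the third (((z of plate_a_centre in the frame of slot2 between -0.01 and 0.0165 m and y of plate_a_centre in the frame of slot2 between -0.01 and 0.01 m and x of plate_a_centre in the frame of slot2 between -0.02 and 0.02 m and angle between the z axis of plate_a_centre and the z axis of slot2, either way round below 0.2 rad and angle between the y axis of plate_a_centre and the y axis of slot2, either way round below 0.25 rad) or (z of plate_b_centre in the frame of slot3 between -0.01 and 0.054 m and y of plate_b_centre in the frame of slot3 between -0.01 and 0.01 m and x of plate_b_centre in the frame of slot3 between -0.02 and 0.02 m) or (z of plate_c_centre in the frame of slot3 between -0.01 and 0.054 m and y of plate_c_centre in the frame of slot3 between -0.01 and 0.01 m and x of plate_c_centre in the frame of slot3 between -0.02 and 0.02 m and contact force between rack and anything else above 0.3 N))), for 0.05 s.
At the end, for the whole second after the job is handed in: The plate that stood in the left-hand groove is on the floor of the narrowest slot that takes it (8 mm plate: 12 mm slot; 14: 18; 20: 24), within 4 mm of fully down and 0.2 rad of the slot's lean; the other two plates stand upright in the other two grooves, less than 10 mm from where they stood ((((z of plate_a_centre in the frame of slot2 between -0.01 and 0.0165 m and y of plate_a_centre in the frame of slot2 between -0.01 and 0.01 m and x of plate_a_centre in the frame of slot2 between -0.02 and 0.02 m and angle between the z axis of plate_a_centre and the z axis of slot2, either way round below 0.2 rad and angle between the y axis of plate_a_centre and the y axis of slot2, either way round below 0.25 rad) and distance of each of plate_b_centre, plate_c_centre from where it was at the start of the episode below 0.01 m and angle between each of plate_b_centre, plate_c_centre's own z axis and vertical below 0.15 rad and y of each of plate_b_centre, plate_c_centre in the frame of stand below 0.0375 m) or ((z of plate_b_centre in the frame of slot3 between -0.01 and 0.0165 m and y of plate_b_centre in the frame of slot3 between -0.01 and 0.01 m and x of plate_b_centre in the frame of slot3 between -0.02 and 0.02 m and angle between the z axis of plate_b_centre and the z axis of slot3, either way round below 0.2 rad and angle between the y axis of plate_b_centre and the y axis of slot3, either way round below 0.25 rad) and distance of each of plate_a_centre, plate_c_centre from where it was at the start of the episode below 0.01 m and angle between each of plate_a_centre, plate_c_centre's own z axis and vertical below 0.15 rad and y of each of plate_a_centre, plate_c_centre in the frame of stand below 0.0375 m) or ((z of plate_c_centre in the frame of slot4 between -0.01 and 0.0165 m and y of plate_c_centre in the frame of slot4 between -0.01 and 0.01 m and x of plate_c_centre in the frame of slot4 between -0.02 and 0.02 m and angle between the z axis of plate_c_centre and the z axis of slot4, either way round below 0.2 rad and angle between the y axis of plate_c_centre and the y axis of slot4, either way round below 0.25 rad) and distance of each of plate_a_centre, plate_b_centre from where it was at the start of the episode below 0.01 m and angle between each of plate_a_centre, plate_b_centre's own z axis and vertical below 0.15 rad and y of each of plate_a_centre, plate_b_centre in the frame of stand below 0.0375 m))); the robot touches nothing.
It fails at once if the rack is struck or pressed with more than 150 N (peak) (contact force between rack and anything else above 150 N).
It fails at once if a bottle, the tin or the pen is moved more than 20 mm or a bottle tipped over (distance of any of gel_bottle, drops_bottle, lens_tin, pen from where it was at the start of the episode above 0.02 m or angle between any of gel_bottle, drops_bottle's own z axis and vertical above 0.5 rad).
It also fails if it takes over 45 s, if anything falls off the work surface, if the arm or the gripper's body presses on something with over 40 N, if the wrist force passes 120 N, or if a joint passes its speed limit or range.

## Robot

A 6-joint arm with a two-finger parallel gripper is mounted at the origin on a cart in front of the work surface, level with it; the furniture and walls round the work are solid. World frame = base frame: x ahead of the robot, y to its left, z up, the work surface at z = 0. Lengths are in m, angles in rad, forces in N, time in s.
With the tool pointing down it reaches from about 0.4 to 0.925 m from the base axis. Payload 3.4 kg.
Tool frame: the origin (TCP) lies at the very end of the fingers, on their centre line; the grasp point (between the pads) lies 19 mm behind it; z points along the fingers, y is the line along which they close (so a half turn about z gives the same grasp; the last joint's range is limited). The gripper opens to 85 mm and grips with 20 to 120 N. Pads are 22 mm wide; open, the fingers measure 114 mm over their backs; the gripper's body (76 mm by 85 mm) begins 54 mm behind the grasp point. The pads swing forward as they close: fully open they stand 13 mm farther back than shut.
Start: joints at [1.254, 0.307, 1.506, -0, 1.328, -0.073], TCP at [0.139, 0.558, 0.202] pointing down, gripper open.
Joint ranges: [-3.12, 3.12], [-1.05, 2.28], [0.14, 2.33], [-1.42, 4.57], [0.1, 2.73], [-2.68, 2.68]. Speed limits (rad/s): [2.57, 2.57, 3.14, 3.14, 3.14, 3.14].

## Interface

Orientations are given as a unit quaternion [w, x, y, z].
In Python, from plant import manip gives the robot as it stands.
- The arm moves only by the tool step_arm, never from a script. Its argument "plan" is text: rows parted by semicolons, each of 5 numbers parted by spaces: the finger opening in mm, from 0 to 85.4, then the shift along the tool's x, y, z in units of 40 mm (1.0 is 40 mm), then the turn about the tool's z in units of 10 degrees (1.0 is 10 degrees). A call has exactly 10 rows; each row is the pose to reach, as a shift and turn from the pose commanded when the call began, along the tool's axes at that moment; what a row does not reach only later rows make up. A row lasts 1/8 s, in which the tool goes at most 62.5 mm and 10.7 degrees, less where a joint would pass 70% of its speed; a pose out of reach is approached as far as the arm can. A call with a gripper value outside its range is refused whole. The fingers move at their own pace and stop on an object; "newtons" is the grip in N (left out, the last holds). Time passes only in rows, so rows that repeat a pose let the fingers close, or fill a call up. It gives the time, the measured TCP pose, the force, the opening and the grip force at its end, in the units of the state.
- manip.read_state(): the state, without advancing time (a new reading comes with each control period).
- manip.capture(name): name is "scene" or "top" or "wrist"; returns a dict with "frame" (480x640x3 uint8, red, green, blue), "depth" (480x640 float32, m along the optical axis (not along the pixel's ray), 0 where there is no reading), "fx", "fy", "cx", "cy" (pixels), "dist" ([k1, k2, p1, p2, k3] as OpenCV has them; the pictures are not rectified), "T" (4x4, takes a point from camera to world coordinates); the wrist camera has in their place "tool_from_camera" (4x4, takes a point from camera to tool coordinates, whose origin is the TCP and whose axes are the flange's). Camera axes: x right, y down, z forward; pixel columns grow to the right and rows downward; lengths in m; the calibration is good to about 2 mm. A picture is of the moment at which its call begins: read the wrist's pose just before it.
- manip.sign_off(): hands the job in; it is judged then, once.
Trained networks look in the newest picture that a camera, given by its name, has taken for a name from the list of things; names that differ only in an ending like _2 or _b are one class to them, and where a whole thing is asked for, a point or a joint stands for the part that bears it (a point fixed in the world has none). Each returns a list of dicts, best first, with "p" (0 to 1); they miss things now and then, are a little off and sometimes report something else, mostly with a low value. They report only what shows in the picture. A call takes as long as a camera call. They do not tell look-alikes from the thing itself.
- manip.find_in(camera, target): "xy" ([column, row] in pixels, amid what is visible of it).
- manip.outline_of(camera, target): "mask" (480x640 bool, what is visible of it) and "xy" ([column, row] in pixels, amid what is visible of it).
The state is a dict: "time_s": time; "joint_positions": joint angles; "joint_vel": joint speeds; "effort": joint torques, N m; "tcp_pos": TCP position; "orientation": TCP orientation; "force": force on the tool from outside, world axes, zero at the start; "ft_torque": the same for the moment, N m; "gripper_width": opening from 0.0 (shut) to 1.0 (fully open); "finger_force": force on a finger pad.
Only numpy, scipy, OpenCV 4.12 (cv2) and the standard library are available. Lean on these libraries where they do the work, as an engineer would, in place of code of your own. Each camera call takes 0.05 s, during which the arm holds its last target. There are 200 camera calls.

## Working session

There is one attempt and no reset: what is moved stays moved. The work goes in short steps, Python scripts to look and compute and a tool call to move; the robot and the scene stay as the last step left them, time stands still between calls to the robot, and variables do not carry over. Pictures are saved under pics/ and viewed, at most 10 in all, crops included, and the job is handed in when it is done.

Besides the shell and the picture viewer there is one more tool, called after "Request:" as a command line: name --argument value ..., lists and objects as JSON in quotes. step_arm: Moves the arm, as the interface text tells. Its arguments: {"type":"object","properties":{"plan":{"type":"string"},"newtons":{"type":"number"}},"required":["plan"]}

```bash
mkdir -p pics
cat > h.py <<'E'
import numpy as np, cv2
from plant import manip
def cap(n): return manip.capture(n)
def world(c,px,T=None):
    # px Nx2 -> world points using depth
    px=np.atleast_2d(np.array(px,float)); T=c["T"] if T is None else T
    K=np.array([[c["fx"],0,c["cx"]],[0,c["fy"],c["cy"]],[0,0,1]])
    n=cv2.undistortPoints(px.reshape(-1,1,2),K,np.array(c["dist"],float)).reshape(-1,2)
    d=c["depth"][np.round(px[:,1]).astype(int).clip(0,479),np.round(px[:,0]).astype(int).clip(0,639)]
    P=np.c_[n*d[:,None],d]; 
    return P@T[:3,:3].T+T[:3,3]
def maskpts(c,m,T=None):
    ys,xs=np.nonzero(m&(c["depth"]>0)); return world(c,np.c_[xs,ys],T)
def save(n,im): cv2.imwrite(f"pics/{n}.png",cv2.cvtColor(im,cv2.COLOR_RGB2BGR))
E
python3 - <<'E'
from h import *
s=manip.read_state();print({k:np.round(v,3) for k,v in s.items()})
cs={n:cap(n) for n in("top","scene")}
for n,c in cs.items():
    save(n+"0",c["frame"])
    for t in("plate_a_centre","stand","rack","slot1","slot2","slot3","slot4","gel_bottle","drops_bottle","lens_tin","pen"):
        try:
            r=manip.find_in(n,t)
            for q in r[:5]: print(n,t,round(q["p"],2),np.round(q["xy"]),np.round(world(c,q["xy"])[0],3))
        except Exception as e: print(n,t,e)
E
```

```text
{'time_s': np.float64(0.0), 'joint_positions': array([ 1.254,  0.308,  1.508,  0.   ,  1.328, -0.073]), 'joint_vel': array([-0.001, -0.001, -0.   ,  0.001,  0.001,  0.001]), 'effort': array([-1.0000e-03, -4.5756e+01, -2.5191e+01,  0.0000e+00,  1.3000e-02,
       -0.0000e+00]), 'tcp_pos': array([0.139, 0.557, 0.202]), 'orientation': array([-0.   ,  0.122,  0.993, -0.001]), 'force': array([0.133, 0.925, 0.167]), 'ft_torque': array([-0.012, -0.026, -0.042]), 'finger_force': np.float64(0.0), 'gripper_width': np.float64(1.0)}
top plate_a_centre 0.85 [177. 201.] [0.6   0.381 0.048]
top plate_a_centre 0.74 [292. 257.] [0.498 0.148 0.103]
top stand 0.71 [265. 266.] [0.489 0.203 0.026]
top rack 0.57 [429. 225.] [ 0.594 -0.111  0.024]
top slot1 0.64 [433. 220.] [ 0.598 -0.111  0.054]
top slot2 0.64 [433. 220.] [ 0.598 -0.111  0.054]
top slot3 0.64 [433. 220.] [ 0.598 -0.111  0.054]
top slot4 0.64 [433. 220.] [ 0.598 -0.111  0.054]
top gel_bottle 0.63 [335. 174.] [0.672 0.08  0.064]
top drops_bottle 0.66 [288. 178.] [0.667 0.172 0.038]
top lens_tin 0.72 [361. 318.] [0.405 0.012 0.018]
top lens_
[... 166 characters left out ...]
.6 [294. 227.] [0.513 0.145 0.058]
scene stand 0.75 [271. 243.] [0.478 0.178 0.01 ]
scene stand 0.23 [336. 187.] [0.685 0.314 0.01 ]
scene rack 0.8 [408. 316.] [ 0.587 -0.125  0.044]
scene rack 0.23 [414. 307.] [ 0.593 -0.127  0.062]
scene slot1 0.85 [415. 308.] [ 0.595 -0.127  0.059]
scene slot2 0.85 [415. 308.] [ 0.595 -0.127  0.059]
scene slot3 0.85 [415. 308.] [ 0.595 -0.127  0.059]
scene slot4 0.85 [415. 308.] [ 0.595 -0.127  0.059]
scene gel_bottle 0.92 [396. 233.] [0.677 0.058 0.051]
scene drops_bottle 0.72 [364. 214.] [0.667 0.159 0.036]
scene lens_tin 0.89 [265. 308.] [0.405 0.008 0.017]
scene pen 0.68 [416. 306.] [ 0.596 -0.128  0.063]
scene pen 0.57 [344. 191.] [0.695 0.296 0.007]
```

View pics/top0.png

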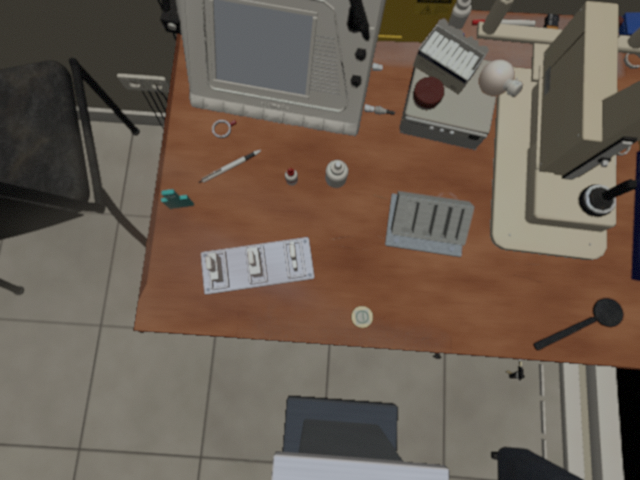

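View pics/scene0.png

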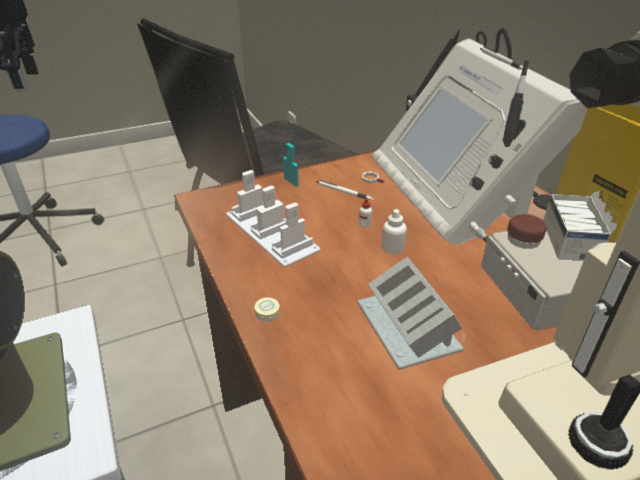

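The pictures agree. In top, the three white plates stand in the stand at (213,268), (255,262) and (293,258), with the turquoise look-alike off at (177,199). The left-hand plate is the one at (213,268), also at (248,188) in scene. The rack is at (430,222), with its slots narrowing to the right. Next I measure the coarse poses and confirm the plate in a crop.

```bash
cat > m.py <<'E'
from h import *
def rect(P): 
    r=cv2.minAreaRect(P[:,:2].astype(np.float32)); return r
def ana(c,cam,T=None):
    P=maskpts(c,np.ones((480,640),bool),T)
    # rack
    sel=P[(abs(P[:,0]-.6)<.1)&(abs(P[:,1]+.11)<.12)&(P[:,2]>.036)&(P[:,2]<.09)]
    return P,sel
def plane(S,n=400,th=.002):
    rng=np.random.default_rng(0);best=None
    for _ in range(n):
        a,b,d=S[rng.choice(len(S),3,False)];v=np.cross(b-a,d-a);l=np.linalg.norm(v)
        if l<1e-6: continue
        v=v/l;v*=np.sign(v[2]) or 1
        if abs(np.degrees(np.arccos(min(1,v[2])))-30)>6: continue
        i=abs((S-a)@v)<th
        if best is None or i.sum()>best.sum(): best=i
    Q=S[best];m=Q.mean(0);v=np.linalg.svd(Q-m)[2][2];v*=np.sign(v[2]);return Q,m,v
E
python3 - <<'E'
from m import *
for n in("top","scene"):
    c=cap(n);P,S=ana(c,n)
    Q,m,v=plane(S)
    yaw=np.arctan2(-v[1],-v[0])
    print(n,"rack plane",len(Q),m.round(4),v.round(3),"lean",np.degrees(np.arccos(v[2])).round(1),"yaw",np.degrees(yaw).round(1))
    xr=np.array([np.cos(yaw),np.sin(yaw),0]);xs=np.cross(np.cross(v,xr),v);ys=np.cross(v,xs)
    for a in(xs,ys): q=(Q-m)@a; print(" ext",np.percentile(q,[0.5,1,99,99.5]).round(4))
    for z0,z1,l in((.085,.12,"tabs"),(.055,.07,"blades"),(.018,.03,"rails")):
        q=P[(P[:,0]>.42)&(P[:,0]<.56)&(P[:,1]>.08)&(P[:,1]<.34)&(P[:,2]>z0)&(P[:,2]<z1)]
        if l=="rails": print(l,rect(q))
        else:
            for lo,hi in((.08,.175),(.175,.25),(.25,.34)):
                w=q[(q[:,1]>lo)&(q[:,1]<hi)]
                if len(w)>4: print(l,len(w),w.mean(0).round(4),rect(w))
    if n=="top": save("cropl",cv2.resize(c["frame"][180:300,150:320],None,fx=4,fy=4,interpolation=cv2.INTER_CUBIC))
E
```

```text
top rack plane 1664 [ 0.5938 -0.1138  0.0625] [-0.504  0.042  0.863] lean 30.4 yaw -4.8
 ext [-0.0342 -0.034   0.0324  0.0326]
 ext [-0.056  -0.0558  0.0646  0.065 ]
tabs 82 [0.5086 0.1482 0.1011] ((0.5093276500701904, 0.14870603382587433), (0.023425785824656487, 0.01082269474864006), 7.9329071044921875)
tabs 89 [0.4922 0.2205 0.1006] ((0.49286219477653503, 0.22114340960979462), (0.022917164489626884, 0.010234183631837368), 14.451074600219727)
tabs 98 [0.4765 0.293  0.0997] ((0.4770169258117676, 0.29425403475761414), (0.021962663158774376, 0.01042832713574171), 12.699016571044922)
blades 53 [0.503  0.1471 0.0624] ((0.5096254348754883, 0.14783385396003723), (0.04909740760922432, 0.008733644150197506), 9.997465133666992)
blades 193 [0.4901 0.2187 0.0627] ((0.49305030703544617, 0.22133055329322815), (0.050107456743717194, 0.020370885729789734), 12.488591194152832)
blades 141 [0.4756 0.2919 0.0628] ((0.4776768684387207, 0.2943675220012665), (0.04976674169301987, 0.01382862776517868), 12.969672203063965)
rails ((0.4921465218067169, 0.22137172520160675), (0.0723692998290062, 0.185581266880
[... 458 characters left out ...]
9.754563331604004)
tabs 125 [0.4769 0.2926 0.0959] ((0.4779581129550934, 0.2933993637561798), (0.024595579132437706, 0.011801145039498806), 10.908286094665527)
blades 155 [0.5089 0.1466 0.0621] ((0.5095438957214355, 0.14788778126239777), (0.04845185577869415, 0.009773053228855133), 9.205300331115723)
blades 230 [0.4916 0.2173 0.0623] ((0.49365803599357605, 0.22117561101913452), (0.05283951014280319, 0.023175422102212906), 13.940013885498047)
blades 168 [0.4766 0.2918 0.0619] ((0.47830715775489807, 0.29519057273864746), (0.05156046897172928, 0.018012840300798416), 15.476797103881836)
rails ((0.4919293224811554, 0.22204890847206116), (0.07308731228113174, 0.18947733938694), 12.422318458557129)
```

View pics/cropl.png

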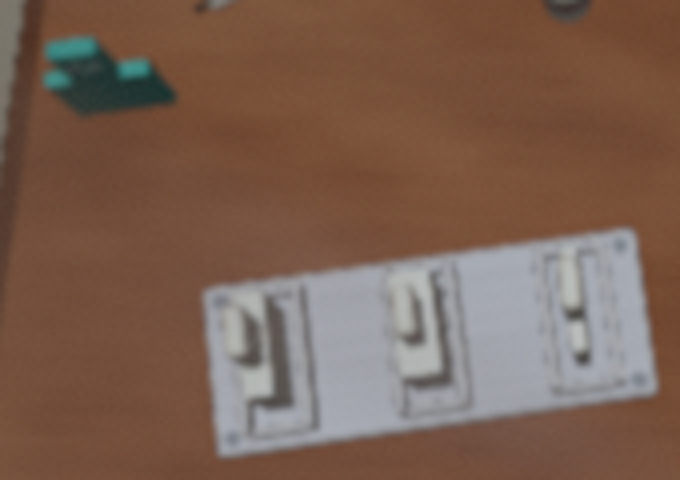

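The crop confirms it. The left-hand plate in the stand (crop about (250,345)) is white with its tab up, and measures about 14 mm thick. The turquoise one at (90,70) is the decoy. The arm can't tilt its tool, so the plate will have to pivot about the finger axis to match the slot's lean. Before grasping I'll hover over the rack for a close wrist look.

```bash
cat >> h.py <<'E'
from scipy.spatial.transform import Rotation as Ro
def tool():
    s=manip.read_state();q=np.array(s["orientation"]);R=Ro.from_quat(q[[1,2,3,0]]).as_matrix();return s,np.array(s["tcp_pos"]),R
def wT(c,s=None):
    s,p,R=tool();T=np.eye(4);T[:3,:3]=R;T[:3,3]=p;return T@c["tool_from_camera"]
def go(tgt,ydir):  # ydir: wanted world angle (deg) of tool y
    s,p,R=tool();d=R.T@(np.array(tgt)-p)/.04
    a=np.degrees(np.arctan2(R[1,1],R[0,1]));t=-((ydir-a+90)%180-90)/10
    print("shift",d.round(3),"turn",round(t,3),"y now",round(a,1),"t",round(float(s["time_s"]),2))
E
python3 - <<'E'
from h import *
c=cap("wrist");print(np.round(c["tool_from_camera"],3),c["fx"])
print((wT(c)).round(3))
go([.53,-.12,.24],85);
E
```

```text
[[-0.001 -0.958 -0.287  0.074]
 [ 1.    -0.001 -0.001  0.   ]
 [ 0.    -0.287  0.958 -0.173]
 [ 0.     0.     0.     1.   ]] 402.74222018370193
[[ 0.243  0.929  0.278  0.067]
 [ 0.97  -0.233 -0.07   0.576]
 [-0.     0.287 -0.958  0.375]
 [ 0.     0.     0.     1.   ]]
shift [-13.582 -14.088  -0.94 ] turn -0.897 y now 76.0 t 1.35
```

Request:
step_arm --plan "40 -14.5 -13.6 -0.45 -0.9;40 -14.5 -13.6 -0.45 -0.9;40 -14.5 -13.6 -0.45 -0.9;40 -14.5 -13.6 -0.45 -0.9;40 -14.5 -13.6 -0.45 -0.9;40 -14.5 -13.6 -0.45 -0.9;40 -14.5 -13.6 -0.45 -0.9;40 -14.5 -13.6 -0.45 -0.9;40 -14.5 -13.6 -0.45 -0.9;40 -14.5 -13.6 -0.45 -0.9" --newtons 25

```text
time_s: 2.6
tcp_pos: [0.4789, 0.0313, 0.217]
orientation: [0.001, 0.044, 0.999, 0.0]
force: [2.1, 0.3, 0.2]
gripper_width: 0.472
finger_force: 0.0
```

Request:
step_arm --plan "40 -2.5 -3.2 -0.1 0;40 -2.5 -3.2 -0.1 0;40 -2.5 -3.2 -0.1 0;40 -2.5 -3.2 -0.1 0;40 -2.5 -3.2 -0.1 0;40 -2.5 -3.2 -0.1 0;40 -2.5 -3.2 -0.1 0;40 -2.5 -3.2 -0.1 0;40 -2.5 -3.2 -0.1 0;40 -2.5 -3.2 -0.1 0"

```text
time_s: 3.85
tcp_pos: [0.5664, -0.1029, 0.2206]
orientation: [0.0, 0.043, 0.999, -0.0]
force: [-0.1, 0.4, 0.6]
gripper_width: 0.468
finger_force: 0.0
```

Run:
```python
from m import *
s,p,R=tool();c=cap("wrist");T=wT(c);print(p.round(4))
save("wr1",c["frame"])
P,S=ana(c,"wrist",T);Q,m,v=plane(S);yaw=np.arctan2(-v[1],-v[0])
print(m.round(4),v.round(3),np.degrees(np.arccos(v[2])),np.degrees(yaw))
# depth-below-face map: points within slots
xr=np.array([np.cos(yaw),np.sin(yaw),0]);xs=np.cross(np.cross(v,xr),v);ys=np.cross(v,xs)
for a in(xs,ys): q=(Q-m)@a; print(" ext",np.percentile(q,[0.1,.5,99.5,99.9]).round(4))
# rectify: image of face in (x,y) face coords, 0.25 mm/px
K=np.array([[c["fx"],0,c["cx"]],[0,c["fy"],c["cy"]],[0,0,1]]);Ti=np.linalg.inv(T)
g=np.arange(-.1,.1,.0003);X,Y=np.meshgrid(g,g,indexing="ij")
W=m+X[...,None]*xs+Y[...,None]*ys
u=cv2.projectPoints(W.reshape(-1,3),cv2.Rodrigues(Ti[:3,:3])[0],Ti[:3,3],K,np.array(c["dist"],float))[0].reshape(len(g),len(g),2).astype(np.float32)
I=cv2.remap(c["frame"],u[...,0],u[...,1],cv2.INTER_LINEAR)
I=I[::-1,::-1]  # +x up, +y left
cv2.imwrite("pics/rect.png",I[...,::-1]); np.savez("rect.npz",I=I,m=m,xs=xs,ys=ys,v=v)
```

```text
[ 0.5664 -0.1029  0.2206]
[ 0.5938 -0.1113  0.0637] [-0.497  0.043  0.867] 29.927655718322796 -4.92574418120948
 ext [-0.0348 -0.0345  0.0326  0.0327]
 ext [-0.0569 -0.0566  0.0639  0.0643]
```

View pics/rect.png

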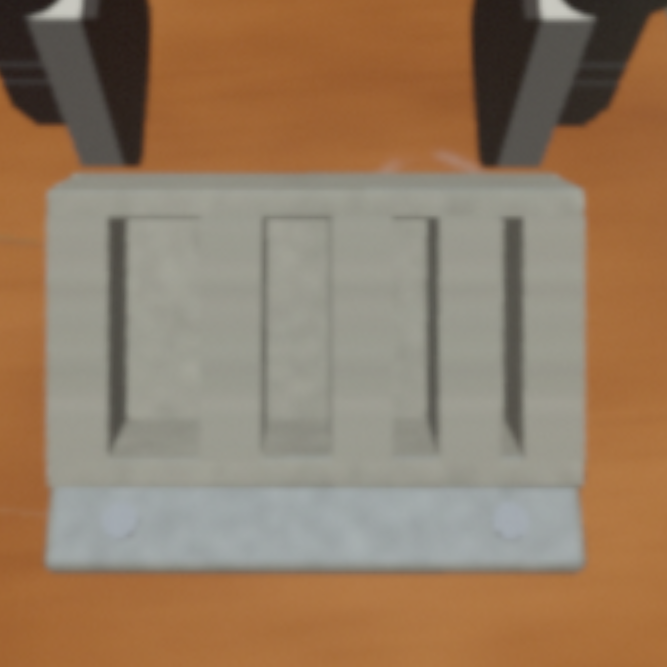

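The rectified view (0.26 mm/px after a norm fix) shows the four slots. Their centre columns are about 154, 298, 414 and 510, so they sit at +42, +5, −26 and −51 mm from the face centre, matching the nominal layout. Next is the left-hand plate.

```bash
python3 -c "
from h import *
go([.4772,.294,.16],102.5)"
```

```text
shift [3.081 9.694 1.514] turn -1.746 y now 85.0 t 3.9
```

Request:
step_arm --plan "40 3.08 9.7 1.5 -1.75;40 3.08 9.7 1.5 -1.75;40 3.08 9.7 1.5 -1.75;40 3.08 9.7 1.5 -1.75;40 3.08 9.7 1.5 -1.75;40 3.08 9.7 1.5 -1.75;40 3.08 9.7 1.5 -1.75;40 3.08 9.7 1.5 -1.75;40 3.08 9.7 1.5 -1.75;40 3.08 9.7 1.5 -1.75"

```text
time_s: 5.15
tcp_pos: [0.4778, 0.2931, 0.1608]
orientation: [0.0, -0.108, 0.994, -0.0]
force: [0.1, -0.1, -0.6]
gripper_width: 0.469
finger_force: 0.0
```

Run:
```python
from m import *
s,p,R=tool();c=cap("wrist");T=wT(c);print(p.round(4))
P=maskpts(c,np.ones((480,640),bool),T)
for z0,z1 in((.093,.115),(.056,.07)):
    w=P[(abs(P[:,0]-.477)<.04)&(abs(P[:,1]-.294)<.022)&(P[:,2]>z0)&(P[:,2]<z1)];
    if len(w)>4: print(len(w),w.mean(0).round(4),rect(w))
go([.4772,.294,.069],102.5)
```

```text
[0.4778 0.2931 0.1608]
657 [0.4761 0.2962 0.1026] ((0.47715169191360474, 0.2963877022266388), (0.02304367534816265, 0.009858943521976471), 12.226346969604492)
631 [0.4664 0.2936 0.0638] ((0.4776965379714966, 0.2965099513530731), (0.050228461623191833, 0.013571922667324543), 12.758893013000488)
shift [0.012 0.028 2.295] turn -0.007 y now 102.4 t 5.2
```

Request:
step_arm --plan "40 0 0.06 1;40 0 0.06 2.28;40 0 0.06 2.28;40 0 0.06 2.28;0 0 0.06 2.28;0 0 0.06 2.28;0 0 0.06 2.28;0 0 0.06 2.28;0 0 0.06 2.28;0 0 0.06 2.28" --newtons 25

```text
schema error: expected 5 numbers
```

Request:
step_arm --plan "40 0 0.06 1 0;40 0 0.06 2.28 0;40 0 0.06 2.28 0;40 0 0.06 2.28 0;0 0 0.06 2.28 0;0 0 0.06 2.28 0;0 0 0.06 2.28 0;0 0 0.06 2.28 0;0 0 0.06 2.28 0;0 0 0.06 2.28 0" --newtons 25

```text
time_s: 6.45
tcp_pos: [0.4783, 0.2973, 0.0714]
orientation: [0.002, -0.109, 0.994, 0.001]
force: [0.7, -0.7, 7.0]
gripper_width: 0.099
finger_force: 25.9
```

```bash
python3 -c "
from h import *
go([.5865,-.1571,.175],85.1)"
```

```text
shift [ -0.183 -11.675  -2.6  ] turn 1.745 y now 102.5 t 6.45
```

Request:
step_arm --plan "0 0 0 -1 0;0 0 0 -2 0;0 0 0 -3 0;0 0 0 -3.2 0;0 0 0 -3.2 0;0 0 0 -3.2 0;0 0 0 -3.2 0;0 0 0 -3.2 0;0 0 0 -3.2 0;0 0 0 -3.2 0" --newtons 25

```text
time_s: 7.7
tcp_pos: [0.4768, 0.2965, 0.1972]
orientation: [-0.0, -0.109, 0.994, -0.0]
force: [-0.3, -0.9, -1.6]
gripper_width: 0.098
finger_force: 25.0
```

Run:
```python
from h import *
go([.5865,-.1571,.175],85.1)
c=cap("scene");save("held",cv2.resize(c["frame"][60:280,180:440],None,fx=3,fy=2.7))
print(manip.read_state()["finger_force"])
```

```text
shift [ -0.217 -11.666   0.556] turn 1.743 y now 102.5 t 7.7
25.01845747232437
```

View pics/held.png

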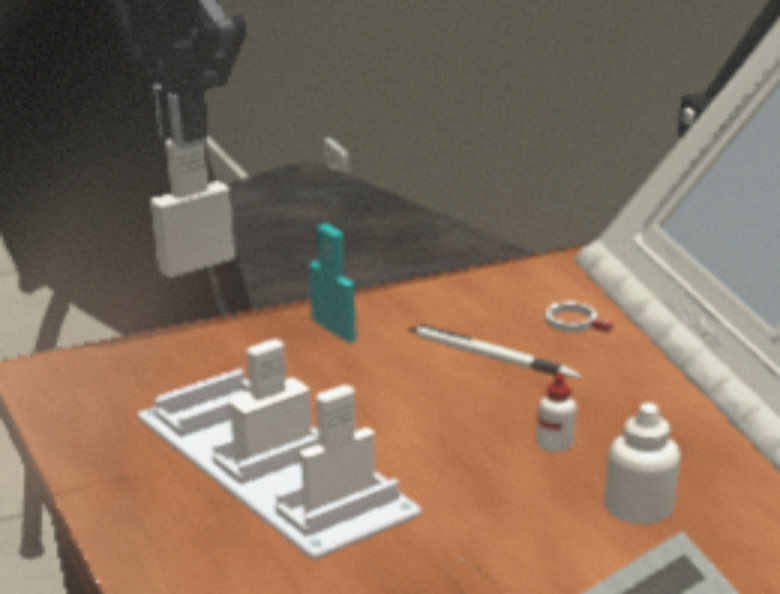

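The picture shows the plate hanging upright from the gripper around (190,220), with the other two still in the stand. I'll check how far down it hangs.

Run:
```python
from h import *
c=cap("scene");ys,xs=np.mgrid[0:480,0:640]
P=world(c,np.c_[xs.ravel(),ys.ravel()]);d=c["depth"].ravel()>0
w=P[d&(abs(P[:,0]-.477)<.05)&(abs(P[:,1]-.2965)<.03)&(P[:,2]>.112)&(P[:,2]<.3)]
e=(w-[.477,.2965,0])@np.array([np.cos(np.radians(12.5)),np.sin(np.radians(12.5)),0])
for z in np.arange(.115,.26,.005):
    k=abs(w[:,2]-z)<.0025
    if k.sum()>2: print(round(z,3),k.sum(),np.percentile(e[k],[3,97]).round(3),w[k,1].mean().round(3))
```

```text
0.135 26 [-0.025  0.02 ] 0.289
0.14 61 [-0.026  0.023] 0.289
0.145 62 [-0.025  0.021] 0.289
0.15 66 [-0.025  0.022] 0.289
0.155 66 [-0.025  0.024] 0.29
0.16 62 [-0.025  0.022] 0.29
0.165 64 [-0.025  0.021] 0.29
0.17 66 [-0.025  0.023] 0.29
0.175 67 [-0.024  0.022] 0.29
0.18 61 [-0.024  0.024] 0.29
0.185 67 [-0.025  0.024] 0.29
0.19 103 [-0.025  0.024] 0.292
0.195 28 [-0.014  0.009] 0.292
0.2 33 [-0.011  0.009] 0.292
0.205 36 [-0.012  0.01 ] 0.292
0.21 33 [-0.012  0.011] 0.292
0.215 31 [-0.011  0.009] 0.292
0.22 32 [-0.011  0.01 ] 0.292
0.225 27 [-0.012  0.008] 0.291
0.23 33 [-0.012  0.01 ] 0.29
0.235 35 [-0.012  0.006] 0.288
0.24 41 [-0.012  0.006] 0.286
0.245 42 [-0.011  0.007] 0.287
0.25 48 [-0.011  0.006] 0.285
0.255 48 [-0.011  0.007] 0.285
0.26 44 [-0.011  0.005] 0.287
```

Run:
```python
from h import *
a=cap("scene")["frame"][60:155,210:270];b=cap("wrist")["frame"]
a=cv2.resize(a,(360,570),interpolation=cv2.INTER_CUBIC);b=cv2.resize(b[:,120:520],None,fx=1.0,fy=1.0)
b=cv2.copyMakeBorder(b,0,90,0,0,cv2.BORDER_CONSTANT)
save("grip",np.hstack([a,b]))
```

```text
(no output)
```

View pics/grip.png

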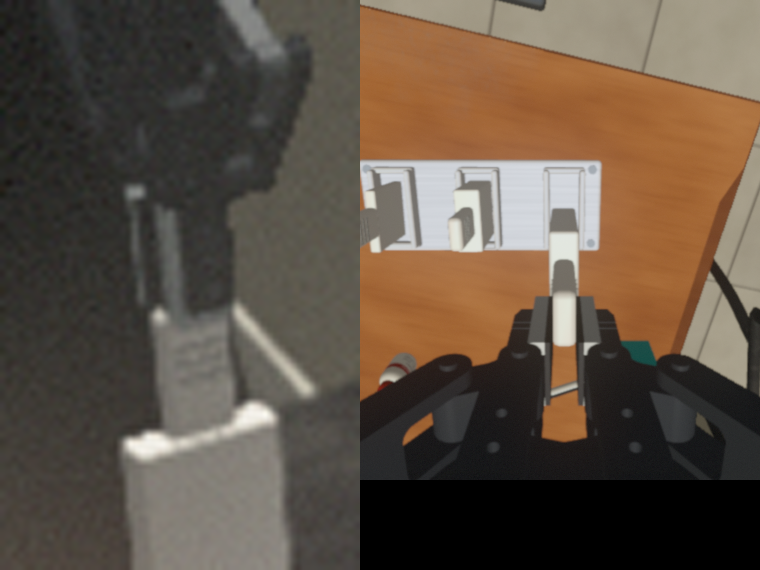

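In the wrist view the tab (about (565,320)) sits centred between the fingers, and its top works out about 31 mm behind the TCP, as intended. The grip is good, so now I move over slot 1.

Request:
step_arm --plan "0 -0.22 -11.67 0 1.75;0 -0.22 -11.67 0 1.75;0 -0.22 -11.67 0 1.75;0 -0.22 -11.67 0 1.75;0 -0.22 -11.67 0 1.75;0 -0.22 -11.67 0 1.75;0 -0.22 -11.67 0 1.75;0 -0.22 -11.67 0 1.75;0 -0.22 -11.67 0 1.75;0 -0.22 -11.67 0 1.75"

```text
time_s: 9.15
tcp_pos: [0.5863, -0.1567, 0.1971]
orientation: [-0.0, 0.044, 0.999, 0.0]
force: [0.6, 0.9, -0.8]
gripper_width: 0.098
finger_force: 24.6
```

```bash
python3 -c "
from h import *
go([.5865,-.1571,.1421],85.1);print(manip.read_state()['force'])"
```

```text
shift [-0.008 -0.01   1.376] turn -0.009 y now 85.0 t 9.15
[ 0.64510869  0.8905958  -0.75013229]
```

Request:
step_arm --plan "0 0 0 0.7 0;0 0 0 1.2 0;0 0 0 1.35 0;0 0 0 1.4 0;0 0 0 1.43 0;0 0 0 1.46 0;0 0 0 1.48 0;0 0 0 1.5 0;0 0 0 1.51 0;0 0 0 1.51 0"

```text
time_s: 10.4
tcp_pos: [0.5869, -0.1575, 0.1377]
orientation: [0.0, 0.043, 0.999, -0.0]
force: [-2.1, 0.3, 5.6]
gripper_width: 0.103
finger_force: 25.3
```

Request:
step_arm --plan "0 0.07 0 0.04 0;0 0.14 0 0.07 0;0 0.21 0 0.1 0;0 0.28 0 0.13 0;0 0.35 0 0.16 0;0 0.415 0 0.195 0;0 0.48 0 0.235 0;0 0.54 0 0.275 0;0 0.605 0 0.315 0;0 0.605 0 0.315 0"

```text
time_s: 11.65
tcp_pos: [0.5623, -0.1555, 0.1261]
orientation: [0.0, 0.043, 0.999, -0.0]
force: [-3.9, 1.1, 11.9]
gripper_width: 0.1
finger_force: 30.5
```

```bash
cat > tilt.py <<'E'
from h import *
def side(name=None):
    s,p,R=tool();c=cap("scene")
    P=maskpts(c,np.ones((480,640),bool))
    a=R[:2,1]; b=-R[:2,0]  # plate y, plate x(forward)
    q=(P[:,:2]-p[:2]); y=q@a; x=q@b; z=P[:,2]-p[2]
    k=(y<-.003)&(y>-.012)&(abs(x)<.09)&(z>-.085)&(z<.0)
    pts=np.c_[x[k],z[k]]*1000
    r=cv2.minAreaRect(pts.astype(np.float32)); print(len(pts),"side rect (mm, rel TCP)",r)
    print("force",s["force"].round(1),"tcp",p.round(4),"t",s["time_s"])
    if name: save(name,cv2.resize(c["frame"][200:380,300:500],None,fx=3,fy=3,interpolation=cv2.INTER_CUBIC))
    for zz in range(-80,0,8):
        m=abs(pts[:,1]-zz)<4
        if m.sum()>3: print(zz,np.percentile(pts[m,0],[3,97]).round(0),end="; ")
E
python3 -c "
from tilt import *
side('t1')"
```

```text
1189 side rect (mm, rel TCP) ((11.206001281738281, -34.41564178466797), (77.17935943603516, 72.02741241455078), 30.865083694458008)
force [-3.9  1.1 11.9] tcp [ 0.5623 -0.1555  0.1261] t 11.65
-80 [-5.  7.]; -72 [ 6. 20.]; -64 [ 5. 34.]; -56 [ 2. 47.]; -48 [-0. 59.]; -40 [-3. 47.]; -32 [-6. 44.]; -24 [-7. 41.]; -16 [-10.  39.]; -8 [-7. 36.];
```

View pics/t1.png

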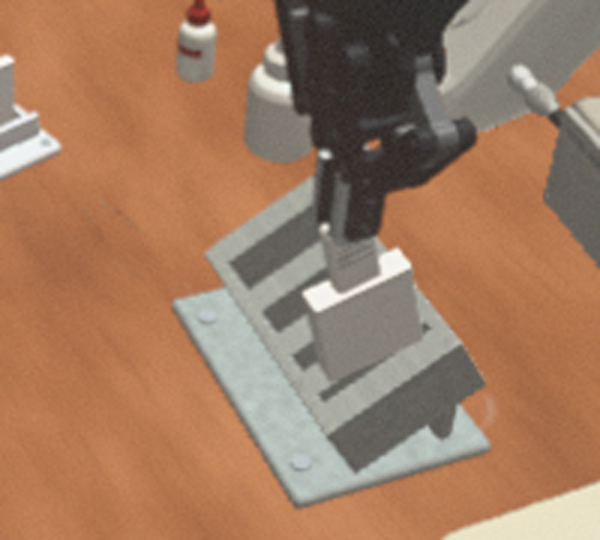

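The pivot works. The plate, at about (360,310) in the crop, sits over slot 1 and leans about 18° toward the robot, as the arc predicted. I'll finish it.

Request:
step_arm --plan "0 0.06 0 0.045 0;0 0.12 0 0.09 0;0 0.18 0 0.135 0;0 0.235 0 0.185 0;0 0.29 0 0.235 0;0 0.345 0 0.285 0;0 0.36 0 0.3 0;0 0.36 0 0.3 0;0 0.36 0 0.3 0;0 0.36 0 0.3 0"

```text
time_s: 12.95
tcp_pos: [0.5466, -0.1538, 0.1135]
orientation: [-0.001, 0.043, 0.999, -0.0]
force: [-7.2, -0.0, 11.6]
gripper_width: 0.098
finger_force: 34.5
```

```bash
python3 -c "
from tilt import *
side()"
```

```text
1070 side rect (mm, rel TCP) ((29.59144401550293, -25.038230895996094), (77.10018920898438, 63.491329193115234), 29.72174644470215)
force [-7.2 -0.  11.6] tcp [ 0.5466 -0.1538  0.1135] t 12.95
-72 [11. 16.]; -64 [14. 28.]; -56 [21. 42.]; -48 [17. 54.]; -40 [13. 68.]; -32 [10. 76.]; -24 [ 5. 58.]; -16 [-0. 54.]; -8 [ 1. 49.];
```

The plate lies flush on slot 1. The force (−7, 12) N points along the face normal, and the plate centre comes out about 48 mm from the mouth, so it doesn't go in. Slot 2 is next, 25 mm to the left.

Request:
step_arm --plan "0 0.1 0 -0.17 0;0 0.2 0 -0.34 0;0 0.2 0.3 -0.34 0;0 0.2 0.625 -0.34 0;0 0.2 0.625 -0.34 0;0 0.1 0.625 -0.17 0;0 0.05 0.625 -0.09 0;0 0.025 0.625 -0.045 0;0 0.01 0.625 -0.02 0;0 0.005 0.625 -0.01 0"

```text
time_s: 14.25
tcp_pos: [0.5482, -0.1292, 0.1133]
orientation: [-0.002, 0.043, 0.999, -0.0]
force: [-7.3, -0.2, 9.1]
gripper_width: 0.102
finger_force: 34.3
```

```bash
python3 -c "
from tilt import *
side()"
```

```text
1009 side rect (mm, rel TCP) ((29.17197036743164, -25.30579376220703), (77.29671478271484, 64.49603271484375), 31.779035568237305)
force [-7.3 -0.2  9.1] tcp [ 0.5482 -0.1292  0.1133] t 14.25
-72 [11. 16.]; -64 [13. 30.]; -56 [17. 42.]; -48 [15. 53.]; -40 [12. 69.]; -32 [ 7. 77.]; -24 [ 3. 54.]; -16 [-2. 50.]; -8 [-1. 47.];
```

Slot 2 refuses it as well: contact of about 11 N along the normal with no entry. Slot 3 is 31 mm further left, and I'll start by going 12 mm in.

Request:
step_arm --plan "0 0.1 0 -0.17 0;0 0.1 0.4 -0.17 0;0 0.1 0.775 -0.17 0;0 0.1 0.775 -0.17 0;0 0.05 0.775 -0.085 0;0 0 0.775 0 0;0 -0.04 0.775 0.065 0;0 -0.08 0.775 0.13 0;0 -0.12 0.775 0.2 0;0 -0.15 0.775 0.26 0"

```text
time_s: 15.55
tcp_pos: [0.5589, -0.0987, 0.1021]
orientation: [-0.0, 0.043, 0.999, -0.0]
force: [0.6, -0.9, -1.3]
gripper_width: 0.101
finger_force: 33.1
```

```bash
python3 -c "
from tilt import *
side()"
```

```text
799 side rect (mm, rel TCP) ((31.29544448852539, -22.124332427978516), (75.50174713134766, 55.42790222167969), 17.35201644897461)
force [ 0.6 -0.9 -1.3] tcp [ 0.5589 -0.0987  0.1021] t 15.55
-56 [ 3. 18.]; -48 [12. 32.]; -40 [ 9. 43.]; -32 [ 5. 55.]; -24 [ 2. 69.]; -16 [-3. 49.]; -8 [-2. 46.];
```

Request:
step_arm --plan "0 -0.04 0 0.065 0;0 -0.08 0 0.13 0;0 -0.12 0 0.2 0;0 -0.16 0 0.27 0;0 -0.19 0 0.33 0;0 -0.22 0 0.38 0;0 -0.24 0 0.41 0;0 -0.255 0 0.44 0;0 -0.27 0 0.465 0;0 -0.27 0 0.465 0"

```text
time_s: 16.85
tcp_pos: [0.5687, -0.0994, 0.0841]
orientation: [-0.001, 0.043, 0.999, 0.0]
force: [-4.1, 0.2, 4.8]
gripper_width: 0.103
finger_force: 33.7
```

```bash
python3 -c "
from tilt import *
side()"
```

```text
746 side rect (mm, rel TCP) ((-6.669010162353516, -52.37432861328125), (167.44686889648438, 60.43696594238281), 39.76121520996094)
force [-4.1  0.2  4.8] tcp [ 0.5687 -0.0994  0.0841] t 16.85
-80 [-88.   4.]; -72 [-21.   9.]; -40 [-6.  0.]; -32 [ 1. 18.]; -24 [ 2. 32.]; -16 [-3. 45.]; -8 [-2. 55.];
```

Fully down: about 35 mm of travel, and the floor answers with 6 N. Releasing and backing off.

Request:
step_arm --plan "30 -0.27 0 0.45 0;30 0 0 0 0;30 0 0 0 0;30 0 0 0 0;30 0 0 -1 0;30 0 0 -2 0;30 0 0 -3 0;30 1 0 -3 0;30 2.5 0 -3 0;30 2.5 0 -3 0"

```text
time_s: 18.15
tcp_pos: [0.4633, -0.0893, 0.2027]
orientation: [-0.003, 0.044, 0.999, 0.001]
force: [0.9, 0.2, 1.2]
gripper_width: 0.35
finger_force: 0.0
```

My first row there was wrong: it briefly pushed along the slot while the fingers opened, instead of holding still. I'll check that the plate and the rest are undisturbed.

Run:
```python
from m import *
c=cap("scene")
P=maskpts(c,np.ones((480,640),bool))
m=np.array([.5946,-.1016,.0622]);xr=np.array([.9963,-.0854,0]);ys=np.array([.0854,.9963,0]);z=np.array([0,0,1.])
zs=-.5*xr+.866*z;xs=.866*xr+.5*z
q=(P-m)@np.c_[xs,ys,zs]*1000
k=(abs(q[:,0])<45)&(abs(q[:,1])<12)&(q[:,2]>4)&(q[:,2]<90)
for h in range(8,80,8):
    w=q[k&(abs(q[:,2]-h)<4)]
    if len(w)>3: print(h,len(w),np.percentile(w,[3,97],axis=0)[:,:2].round(1).tolist())
print("top",np.percentile(q[k][:,2],99))
for z0,z1 in((.085,.12),):
  for lo,hi in((.08,.175),(.175,.25),(.25,.34)):
    w=P[(P[:,0]>.42)&(P[:,0]<.56)&(P[:,1]>lo)&(P[:,1]<hi)&(P[:,2]>z0)&(P[:,2]<z1)]
    if len(w)>4: print(len(w),w.mean(0).round(4))
a=c["frame"][150:380,220:500]
save("fin",cv2.resize(a,(700,575),interpolation=cv2.INTER_CUBIC))
```

```text
8 108 [[-28.5, -7.6], [18.8, -4.6]]
16 185 [[-29.1, -7.5], [18.6, 5.7]]
24 135 [[-29.6, -6.6], [17.1, 6.6]]
32 56 [[-17.3, -5.5], [5.8, -1.0]]
40 67 [[-16.3, -5.4], [6.6, -2.1]]
48 61 [[-17.0, -5.2], [6.0, -1.4]]
56 83 [[-17.2, -5.2], [5.0, 4.9]]
64 48 [[-16.3, -3.3], [3.6, 3.9]]
top 61.72824007314861
142 [0.5091 0.1464 0.0964]
133 [0.4924 0.2192 0.0963]
```

View pics/fin.png

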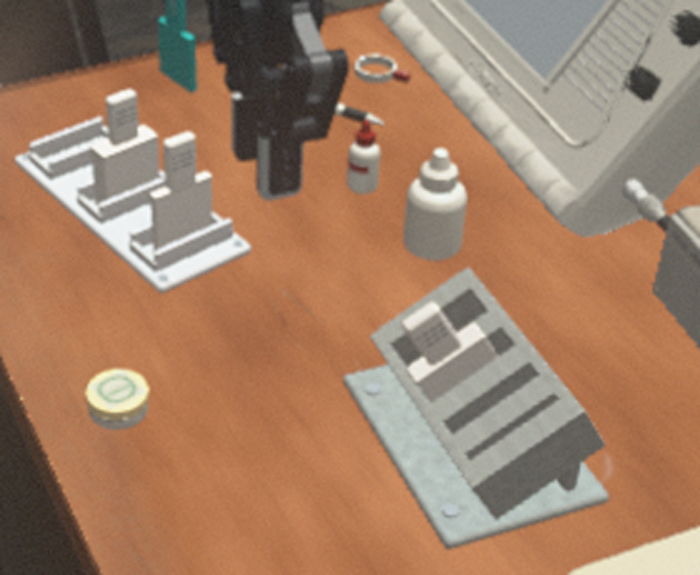

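The plate sits in slot 3 at about (440,340) in the crop. Its top is about 61 mm out from the mouth (60 is fully down), it's aligned with the slot's lean, and it's 5 mm off along the slot. The other plates, bottles, tin and pen look undisturbed.

```bash
python3 -c "
from plant import manip
print(manip.sign_off())"
```

```text
the job is handed in; nothing more can be done
None
```

The left-hand plate (14 mm thick) would not go into slots 1 or 2 and now stands fully down and released in slot 3; the job is handed in, the other plates and bystanders look unmoved, and my one slip, a brief push along the slot as the fingers opened (force not measured), left no visible effect.

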